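Release the ratchet clamp

ROBOT

A 6-joint arm with a two-finger parallel gripper is mounted at the origin on the work surface; the furniture and walls round the work are solid. World frame = base frame: x ahead of the robot, y to its left, z up, the work surface at z = 0. Lengths are in m, angles in rad, forces in N, time in s.
With the tool pointing down it reaches from about 0.225 to 0.875 m from the base axis. Payload 3.4 kg.
Tool frame: the origin (TCP) lies on the centre line of the jaws, within the pads' length; the fingertips stand 22 mm ahead of it and the grasp point (between the pads) lies 3 mm ahead of it; z points along the fingers, y is the line along which they close (so a half turn about z gives the same grasp; the last joint's range is limited). The gripper opens to 85 mm and grips with 20 to 120 N. Pads are 22 mm wide; open, the fingers measure 114 mm over their backs; the gripper's body (76 mm by 85 mm) begins 54 mm behind the grasp point. The pads swing forward as they close: fully open they stand 13 mm farther back than shut.
Start: joints at [-1.371, 0.276, 1.505, -0, 1.361, -0.121], TCP at [0.181, -0.546, 0.253] pointing down, gripper open.
Joint ranges: [-2.89, 2.89], [-0.75, 2.08], [0.22, 2.7], [-1.18, 4.32], [0.11, 2.71], [-2.7, 2.7]. Speed limits (rad/s): [2.57, 2.57, 3.14, 3.14, 3.14, 3.14].

INTERFACE

Orientations are given as a unit quaternion [w, x, y, z].
In Python, from rig import manip, eyes, job gives the robot as it stands (manip), with the cameras (eyes) and the job (job).
- The arm moves only by the tool shift_gripper, called after "Request:" as name([rows], argument=value, ...), one row to a line, values as JSON. Schema: {"type":"object","properties":{"plan":{"type":"array","items":{"type":"object","properties":{"sx":{"type":"number"},"sy":{"type":"number"},"sz":{"type":"number"},"yaw":{"type":"number"}},"additionalProperties":false},"minItems":1,"maxItems":5},"finger_gap":{"type":"number"},"force":{"type":"number"},"only":{"type":"string"},"quiet":{"type":"boolean"},"lines":{"type":"string"}},"required":["plan"],"additionalProperties":false}. plan is a list of rows, 1 to 5 of them, each an object with the fields sx, sy, sz (the shift in m), yaw (a turn about the tool's z in rad); a field left out counts as zero; each row shifts and turns the commanded pose from where the row before left it, along the tool's axes as they then stand; what a row does not reach is not made up. A row lasts 1/12 s, in which the tool goes at most 0.0417 m and 0.125 rad, less where a joint would pass 70% of its speed; a pose out of reach is approached as far as the arm can. finger_gap is the finger opening in m, set as the call begins (left out keeps the last). The fingers move at their own pace and stop on an object; force is the grip in N (left out, the last holds). Time passes only in rows, so rows that do not move let the fingers close. The tool returns the time, the measured TCP pose, the force, the opening and the grip force at its end. only (a regular expression) keeps the lines of the reply that match it, lines (a string "A,B") keeps lines A to B, and quiet returns only ok. Input that does not fit is refused with a message, and nothing moves.
- manip.get_state(): the state, without advancing time (a new reading comes with each control period).
- eyes.get_image(name): name is "side" or "top" or "wrist"; returns a dict with "img" (400x640x3 uint8, red, green, blue), "camera_matrix" (3x3 intrinsics, pixels), "T" (4x4, takes a point from camera to world coordinates); the wrist camera has in their place "hand_eye" (4x4, takes a point from camera to tool coordinates, whose origin is the TCP and whose axes are the flange's). Camera axes: x right, y down, z forward; pixel columns grow to the right and rows downward; lengths in m; the calibration is good to about 2 mm. A picture is of the moment at which its call begins: read the wrist's pose just before it. There is no depth.
- job.sign_off(): hands the job in; it is judged then, once.
The state is a dict: "clock": time; "qpos": joint angles; "qd": joint speeds; "effort": joint torques, N m; "position": TCP position; "ee_rot": TCP orientation; "contact_force": force on the tool from outside, world axes, zero at the start; "moment": the same for the moment, N m; "width": finger opening in m; "gripper_force": force on a finger pad.
Only numpy, scipy, OpenCV 4.12 (cv2) and the standard library are available. Lean on these libraries where they do the work, as an engineer would, in place of code of your own. Each camera call takes 0.05 s, during which the arm holds its last target. There are 200 camera calls.

TASK

The food tin is shut in the ratchet clamp. Flip the pawl lever over to the side away from the tin, so that the pawl stays up off the teeth, and only then slide the jaw by its upright grip all the way back from the tin. Leave the tin standing in its place in the clamp and do not disturb the mug, the flat fish tin or the salt shaker.

Things in the scene. Friction and masses are not known exactly. Their poses are not given: they have to be found in the camera images.
- clamp: Ratchet clamp fixed to the worktop: wooden base 110 mm (x) by 320 (y) by 14 thick, y = -150 to +170 mm from the origin, which is on the underside, on the slide's line. Fixed jaw at the -y end, then the tin, the sliding jaw, its bar with saw teeth, and the pawl over the bar, all centred on x = 0. The jaw slides along y: +y opens, away from the tin. z up. Fixed parts up to 65 mm high.
- jaw (a joint): Travel of the sliding jaw along the clamp's +y in m: 0 = closed, 0.065 = end of travel, fully open. Starts at 0.001 to 0.010. Slides with about 2.5 N of friction and stays where left. With the pawl down it moves freely towards the tin, but at most 10 mm (a tooth) away from it before the pawl locks.
- jaw_grip (a point): Point in the sliding jaw's upright black grip, a block 24 mm (clamp x) by 18 mm (clamp y), from 40 to 120 mm above the worktop. The point is on its centre line, 100 mm above the worktop, at clamp y = -12 mm + jaw. The jaw's plate, 90 mm wide, 64 mm high, is just in front of it towards the tin. Axes as the clamp's.
- pawl (a joint): Pawl angle in rad about a level pin along the clamp's x, at clamp y = +105 mm, 56 mm above the worktop. About 0 to 0.25: down in the teeth, lever leaning towards the tin. 1.30: flipped over against its stop, lever leaning 46 degrees away from the tin, pawl off the teeth. No spring: it turns freely and its weight holds it on the side it leans to, falling over by itself past about 0.55.
- pawl_tip (a point): Centre of the black crossbar (14 mm thick, 36 mm long along clamp x) at the end of the pawl's lever (16 mm wide, 6 mm thick), 68 mm from its pin. Pawl down: at clamp y = +73 to +88 mm, 116 to 122 mm above the worktop; flipped: y = +154 mm, 103 mm high. At the start there are about 50 mm free between lever and jaw grip, above the toothed bar.
- food_tin: Round food tin, 75 mm across, 58 mm high, standing loose on the clamp's base between the two jaws (at about clamp y = -84 mm), its top 72 mm above the worktop. Origin at the centre of its underside.
- mug: Bystander: blue mug with a handle, 84 x 115 x 91 mm high, beyond the clamp. Origin at the centre of its underside.
- fish_tin: Bystander: flat oblong tin, 63 x 105 x 25 mm high, beside the fixed-jaw end of the clamp. Origin at the centre of its underside.
- salt_shaker: Bystander: round salt shaker, 44 mm across, 90 mm high, on the robot's side of the clamp. Origin at the centre of its underside.

How it is judged:
On the way:
1. the pawl is flipped over to the open side while the jaw is still where the pawl held it (value of joint pawl above 1 rad and value of joint jaw below 0.025 m), for 0.2 s.
At the end, for the whole second after the job is handed in: The jaw is at rest within 12 mm of the open end of its travel (joint above 0.053 of 0.065 m), the pawl is still flipped over (above 1.0 rad), and the food tin stands upright (within 10 degrees) within 20 mm of where it stood (value of joint jaw above 0.053 m and value of joint pawl above 1 rad and velocity of joint jaw below 0.01 m/s and distance of food_tin from where it was at the start of the episode below 0.02 m and angle between food_tin's own z axis and vertical below 0.17 rad); the robot touches nothing.
It fails at once if the jaw is forced back past the engaged pawl (value of joint jaw above 0.028 m and value of joint pawl below 0.5 rad).
It fails at once if the mug is disturbed (moved more than 30 mm) (distance of mug from where it was at the start of the episode above 0.03 m).
It fails at once if the fish tin is disturbed (moved more than 30 mm) (distance of fish_tin from where it was at the start of the episode above 0.03 m).
It fails at once if the salt shaker is disturbed (moved more than 30 mm) (distance of salt_shaker from where it was at the start of the episode above 0.03 m).
It also fails if it takes over 42 s, if anything falls off the work surface, if the arm or the gripper's body presses on something with over 40 N, if the wrist force passes 120 N, or if a joint passes its speed limit or range.

## Working session

There is one attempt and no reset: what is moved stays moved. The work goes in short steps, Python scripts to look and compute and a tool call to move; the robot and the scene stay as the last step left them, time stands still between calls to the robot, and variables do not carry over. Pictures are saved under pics/ and viewed, at most 10 in all, crops included, and the job is handed in when it is done.

```bash
ls; mkdir -p pics
```

Run:
```python
from rig import manip, eyes, job
import cv2,numpy as np
for n in("top","side"):
    d=eyes.get_image(n);cv2.imwrite(f"pics/{n}0.png",d["img"][:,:,::-1]);np.savez(f"pics/{n}0.npz",K=d["camera_matrix"],T=d["T"])
    print(n,d["T"].round(3).tolist())
s=manip.get_state();print(s["clock"],s["position"],s["ee_rot"],s["width"])
```

```text
pics
rig.py
top [[0.001, -0.981, 0.193, 0.413], [-1.0, 0.001, 0.01, -0.128], [-0.01, -0.193, -0.981, 0.95], [0.0, 0.0, 0.0, 1.0]]
side [[-0.994, -0.077, 0.073, 0.515], [-0.105, 0.593, -0.799, 0.614], [0.018, -0.802, -0.597, 0.647], [0.0, 0.0, 0.0, 1.0]]
0.1 [ 0.18120775 -0.5452444   0.25251985] [-8.29191457e-04  9.87165264e-01  1.59699885e-01 -3.94276373e-05] 0.0855718535269406
```

View pics/top0.png

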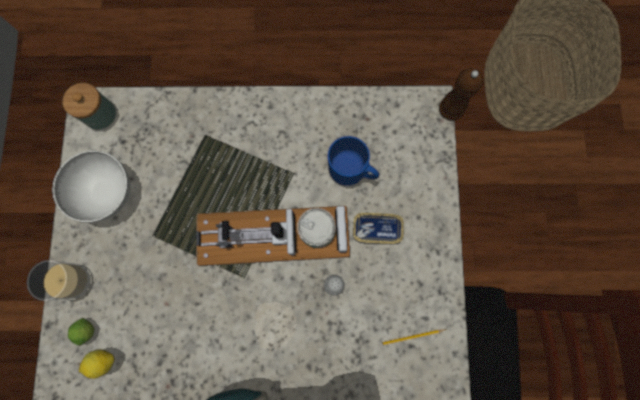

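View pics/side0.png

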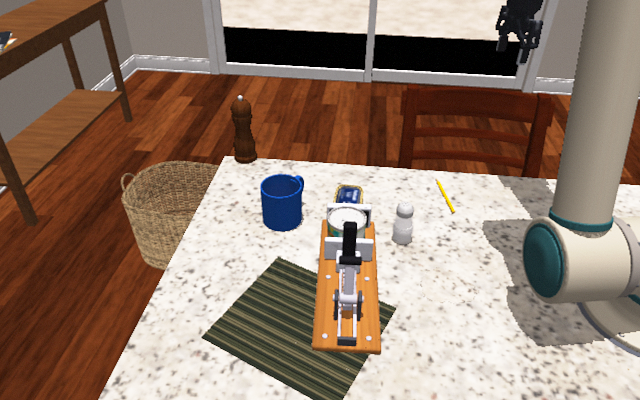

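The top view shows the clamp running from (197,240) to (350,230), with the pawl end on the left (world +y). The mug is at (348,162), the fish tin at (378,229) and the shaker at (333,285). Next I'll enlarge the clamp.

Run:
```python
import cv2
a=cv2.imread("pics/top0.png")[190:280,185:365];cv2.imwrite("pics/top0c.png",cv2.resize(a,None,fx=4.4,fy=4.4,interpolation=cv2.INTER_CUBIC))
b=cv2.imread("pics/side0.png")[180:360,280:430];cv2.imwrite("pics/side0c.png",cv2.resize(b,None,fx=3.3,fy=3.3,interpolation=cv2.INTER_CUBIC))
```

```text
(no output)
```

View pics/top0c.png

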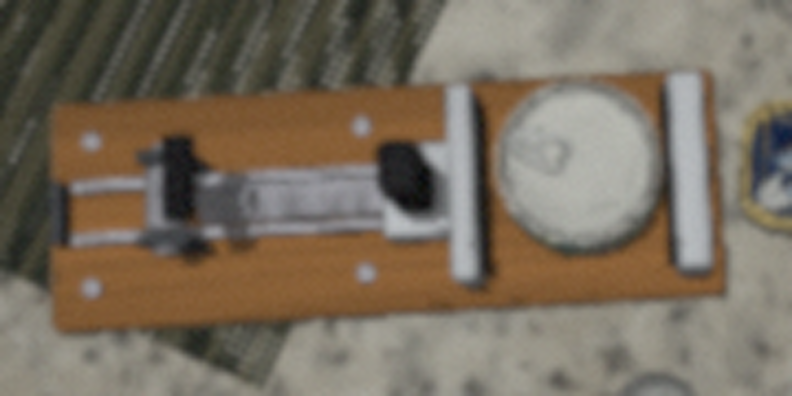

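View pics/side0c.png

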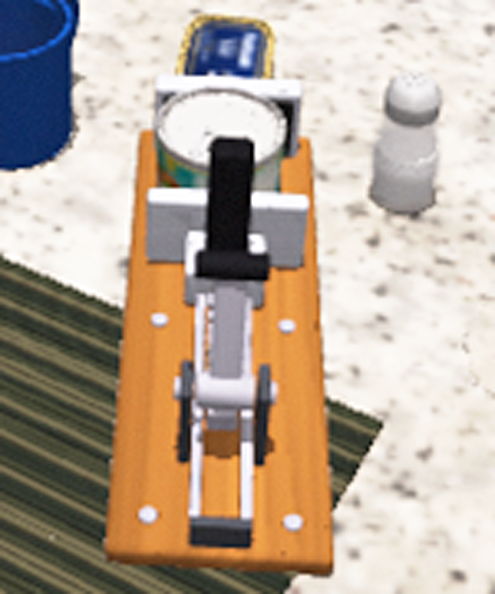

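The top crop shows the base corners at (52,104), (57,331), (724,293) and (710,71), the crossbar at (178,178) and the grip top at about (400,175). The side crop shows the crossbar at (232,264), the grip top at (232,148), and base corners at (107,555) and (331,570).

Create h.py:
```python
import numpy as np
def ray(n,u,v):
    d=np.load(f"pics/{n}0.npz");T=d["T"];r=T[:3,:3]@np.linalg.inv(d["K"])@[u,v,1];return T[:3,3],r
def atz(n,u,v,z):
    o,r=ray(n,u,v);return o+r*(z-o[2])/r[2]
def proj(n,p):
    d=np.load(f"pics/{n}0.npz");T=d["T"];c=d["K"]@(T[:3,:3].T@(np.asarray(p)-T[:3,3]));return c[:2]/c[2]
t=lambda x,y:(185+x/4.4,190+y/4.4)
s=lambda x,y:(280+x/3.3,180+y/3.3)
```

Run:
```python
from h import *
np.set_printoptions(precision=4,suppress=True)
P=np.array([atz("top",*t(*c),.014)[:2] for c in[(52,104),(57,331),(724,293),(710,71)]])
print(P, [np.linalg.norm(P[i]-P[i-1]) for i in range(4)])
# ideal corners clamp: +y end far(+x), +y near, -y near, -y far
C=np.array([(.055,.17),(-.055,.17),(-.055,-.15),(.055,-.15)])
a=C-C.mean(0);b=P-P.mean(0);th=np.arctan2((a[:,0]*b[:,1]-a[:,1]*b[:,0]).sum(),(a*b).sum())
R=np.array([[np.cos(th),-np.sin(th)],[np.sin(th),np.cos(th)]]);o=P.mean(0)-R@C.mean(0)
print("theta",th,"o",o, "resid",C@R.T+o-P)
inv=lambda p:(R.T@(np.array(p[:2])-o))
W=lambda x,y,z:np.array([*(R@[x,y]+o),z])
for n,p in(("corner",s(107,555)),("corner",s(331,570))):print(inv(atz("side",*p,.014)))
print("grip top",inv(atz("top",*t(405,175),.12)),inv(atz("side",*s(232,146),.12)))
for nm,a,b in(("bar",t(178,178),s(232,264)),):
    o1,r1=ray("top",*a);o2,r2=ray("side",*b);k=np.linalg.lstsq(np.c_[r1,-r2],o2-o1,rcond=None)[0]
    p=(o1+k[0]*r1+o2+k[1]*r2)/2;print(nm,p,inv(p),np.linalg.norm(o1+k[0]*r1-o2-k[1]*r2))
print("bar at .119",inv(atz("top",*t(178,178),.119)),inv(atz("side",*s(232,264),.119)))
for z in(.119,):print("tipW",W(0,.08,z),"flip",W(0,.154,.103),"gripW",W(0,-.007,.1),"tin",W(0,-.084,.014))
print("mug",atz("top",348,162,.045),"salt",atz("top",333,285,.08))
```

```text
[[ 0.5704  0.1533]
 [ 0.4619  0.1448]
 [ 0.4798 -0.1697]
 [ 0.5863 -0.1639]] [np.float64(0.31759913370731224), np.float64(0.10880486742346476), np.float64(0.314968453391372), np.float64(0.10663044114767896)]
theta 0.05479170641089534 o [ 0.5251 -0.0189] resid [[ 0.0004  0.0006]
 [-0.001   0.0031]
 [-0.0014 -0.002 ]
 [ 0.002  -0.0017]]
[0.0525 0.1743]
[-0.0532  0.1759]
grip top [-0.0038 -0.0113] [-0.0003 -0.0047]
bar [0.5202 0.0658 0.1212] [-0.0003  0.0848] 0.0006890314634094292
bar at .119 [0.0004 0.0852] [-0.0007  0.0826]
tipW [0.5207 0.061  0.119 ] flip [0.5167 0.1349 0.103 ] gripW [ 0.5255 -0.0259  0.1   ] tin [ 0.5297 -0.1028  0.014 ]
mug [ 0.6744 -0.1669  0.045 ] salt [ 0.4212 -0.1347  0.08  ]
```

The pose is consistent: the base measures 0.316 × 0.108, and the crossbar comes out at z 0.121 in both views, at clamp y 0.084. The jaw is at about 0.005. I'll move in with the fingers shut and the tool turned so its y lies across the clamp.

Request:
shift_gripper([
  {"sx": 0.0314,"sy": -0.0269},
  {"sx": 0.0314,"sy": -0.0269},
  {"sx": 0.0314,"sy": -0.0269},
  {"sx": 0.0314,"sy": -0.0269},
  {"sx": 0.0314,"sy": -0.0269},
], finger_gap=0, force=40)

```text
clock: 0.52
position: [0.2882, -0.3666, 0.2529]
ee_rot: [-0.0, 0.987, 0.159, -0.0]
contact_force: [1.7, -0.8, -0.4]
width: 0.0256
gripper_force: 0.0
```

Request:
shift_gripper([
  {"sx": 0.0314,"sy": -0.0269},
  {"sx": 0.0314,"sy": -0.0269},
  {"sx": 0.0314,"sy": -0.0269},
  {"sx": 0.0314,"sy": -0.0269},
  {"sx": 0.0314,"sy": -0.0269},
])

```text
clock: 0.93
position: [0.3948, -0.1894, 0.2532]
ee_rot: [0.0, 0.987, 0.16, -0.0]
contact_force: [1.7, -2.1, 0.8]
width: -0.0
gripper_force: 0.0
```

Request:
shift_gripper([
  {"sx": 0.0314,"sy": -0.0269},
  {"sx": 0.0314,"sy": -0.0269},
  {"sx": 0.0314,"sy": -0.0269},
  {"sx": 0.0314,"sy": -0.0269},
  {"sx": 0.0314,"sy": -0.0269},
])

```text
clock: 1.35
position: [0.5014, -0.0121, 0.2531]
ee_rot: [0.0, 0.987, 0.16, -0.0]
contact_force: [0.1, -0.6, 0.6]
width: -0.0003
gripper_force: 0.0
```

Request:
shift_gripper([
  {"yaw": -0.12},
  {"yaw": -0.12},
  {"yaw": -0.12},
  {"yaw": -0.12},
  {"yaw": -0.12},
])

```text
clock: 1.77
position: [0.5008, -0.0139, 0.2527]
ee_rot: [-0.0, 0.894, 0.447, -0.001]
contact_force: [0.0, 0.1, 0.2]
width: 0.0
gripper_force: 0.0
```

Request:
shift_gripper([
  {"yaw": -0.12},
  {"yaw": -0.12},
  {"yaw": -0.12},
  {"yaw": -0.12},
  {"yaw": -0.12},
])

```text
clock: 2.18
position: [0.5007, -0.0142, 0.2529]
ee_rot: [-0.0, 0.722, 0.691, -0.0]
contact_force: [0.1, 0.8, -0.7]
width: 0.0001
gripper_force: 0.0
```

Request:
shift_gripper([
  {"yaw": -0.105},
  {},
])

```text
clock: 2.35
position: [0.5007, -0.0142, 0.2529]
ee_rot: [-0.0, 0.687, 0.727, -0.0]
contact_force: [-0.3, 0.8, -0.1]
width: 0.0001
gripper_force: 0.0
```

Request:
shift_gripper([
  {"sx": 0.035},
  {"sy": 0.023},
  {"sz": 0.033},
  {"sz": 0.033},
  {},
])

```text
clock: 2.77
position: [0.5177, 0.0225, 0.1816]
ee_rot: [-0.005, 0.688, 0.726, -0.004]
contact_force: [-1.2, -0.0, 0.2]
width: -0.0002
gripper_force: 0.0
```

Run:
```python
from rig import manip, eyes, job
import cv2
a=cv2.resize(eyes.get_image("side")["img"][160:360,260:440,::-1],None,fx=3,fy=3,interpolation=cv2.INTER_CUBIC)
b=cv2.resize(eyes.get_image("wrist")["img"][:,:,::-1],(400,250))
cv2.imwrite("pics/s1.png",a)
```

```text
(no output)
```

View pics/s1.png

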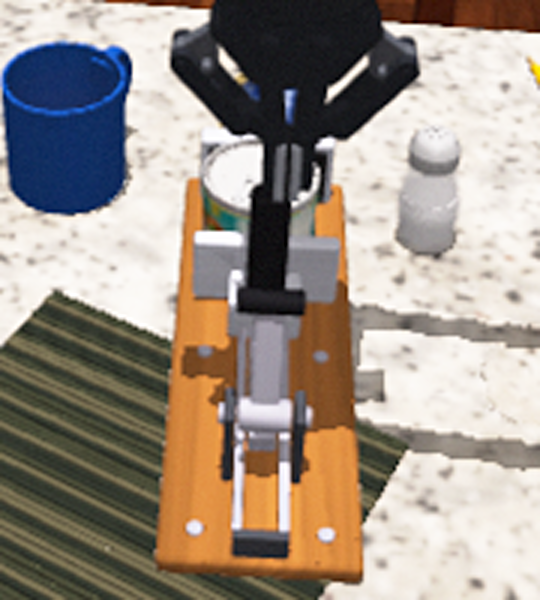

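The fingers hang over the gap at about (287,185), with the grip top at (268,190) and the crossbar at (270,300). They are a few mm off towards the robot, so I'll correct that and go down.

Request:
shift_gripper([
  {"sy": 0.005,"sz": 0.02},
  {"sz": 0.02},
  {"sz": 0.019},
  {},
  {},
])

```text
clock: 3.28
position: [0.5278, 0.022, 0.1295]
ee_rot: [0.0, 0.688, 0.726, 0.0]
contact_force: [0.4, 0.9, 0.4]
width: 0.0002
gripper_force: 0.0
```

Run:
```python
from rig import manip, eyes, job
print(manip.get_state()["position"],manip.get_state()["contact_force"])
```

```text
[0.52778183 0.02201402 0.12953431] [0.38743497 0.86499475 0.35374919]
```

Request:
shift_gripper([
  {"sx": 0.012},
  {"sx": 0.012},
  {"sx": 0.012},
  {},
])

```text
clock: 3.62
position: [0.5253, 0.0608, 0.1294]
ee_rot: [0.0, 0.687, 0.727, 0.001]
contact_force: [-0.2, 0.6, 0.4]
width: 0.0002
gripper_force: 0.0
```

Request:
shift_gripper([
  {"sx": 0.014},
  {"sx": 0.014,"sz": 0.003},
  {"sx": 0.014,"sz": 0.005},
  {"sx": 0.014,"sz": 0.005},
  {},
])

```text
clock: 4.03
position: [0.5223, 0.1151, 0.1159]
ee_rot: [0.001, 0.686, 0.728, -0.0]
contact_force: [-0.7, -0.1, 0.8]
width: 0.0002
gripper_force: 0.0
```

Run:
```python
from rig import manip, eyes, job
import cv2
a=cv2.resize(eyes.get_image("side")["img"][160:360,260:440,::-1],None,fx=3,fy=3,interpolation=cv2.INTER_CUBIC)
cv2.imwrite("pics/s2.png",a)
```

```text
(no output)
```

View pics/s2.png

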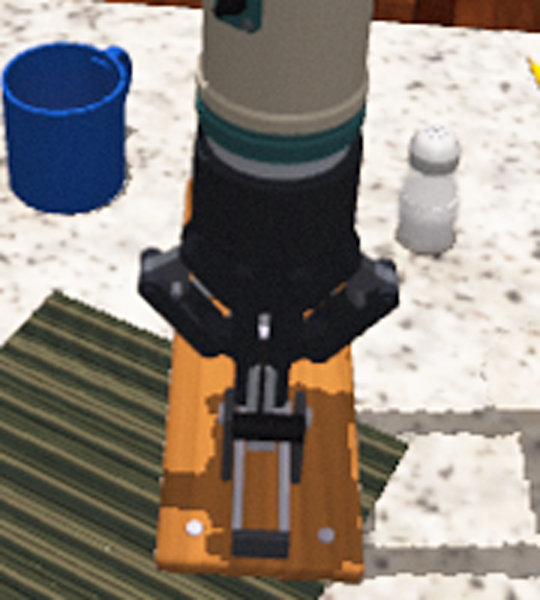

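The crossbar is now at (270,425), on the far side, so the lever has gone over. I'll go up, open, move back over the grip and check the pawl angle.

Request:
shift_gripper([
  {"sx": -0.01,"sz": -0.03},
  {"sx": -0.02,"sz": -0.035},
  {"sx": -0.037},
  {"sx": -0.037},
  {"sx": -0.036},
], finger_gap=0.085)

```text
clock: 4.5
position: [0.53, -0.0268, 0.1817]
ee_rot: [0.001, 0.687, 0.727, 0.001]
contact_force: [1.2, -0.2, -0.6]
width: 0.0605
gripper_force: 0.0
```

Request:
shift_gripper([
  {},
  {},
  {},
])

```text
clock: 4.75
position: [0.5295, -0.0255, 0.1804]
ee_rot: [-0.0, 0.688, 0.726, 0.0]
contact_force: [-0.6, 0.2, -0.4]
width: 0.0849
gripper_force: 0.0
```

Run:
```python
from rig import manip, eyes, job
from h import *
import cv2
a=cv2.resize(eyes.get_image("side")["img"][160:360,260:440,::-1],None,fx=3,fy=3,interpolation=cv2.INTER_CUBIC)
cv2.imwrite("pics/s3.png",a)
for n,p in(("flip",(.5167,.1365,.103)),("grip",(.5255,-.024,.12))):print(n,(proj("side",p)-[260,160])*3)
```

```text
flip [266.87143166 427.00029264]
grip [270.24912416 192.18350351]
```

View pics/s3.png

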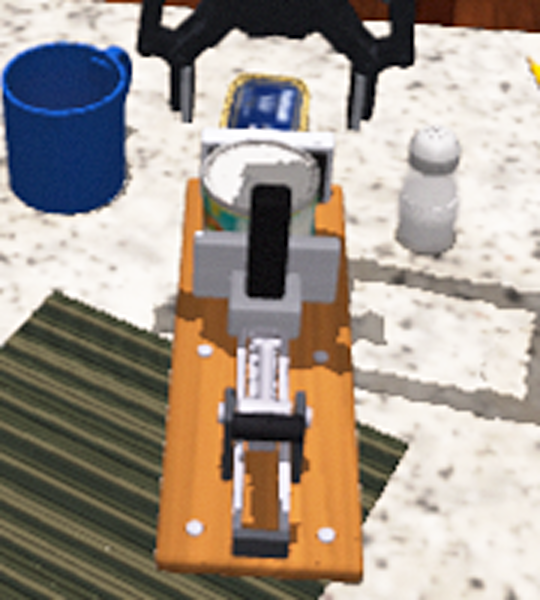

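The crossbar is at (267,425), against a predicted (267,427) for fully flipped. The grip top at (270,190) is as predicted, so the jaw hasn't moved. Now I'll grasp.

Request:
shift_gripper([
  {"sy": -0.003,"sz": 0.025},
  {"sz": 0.026},
  {"sz": 0.026},
  {},
  {},
])

```text
clock: 5.22
position: [0.5257, -0.0244, 0.1024]
ee_rot: [-0.002, 0.687, 0.727, -0.001]
contact_force: [0.5, -0.2, -0.3]
width: 0.0851
gripper_force: 0.0
```

Request:
shift_gripper([
  {},
  {},
  {},
  {},
  {},
], finger_gap=0.0, force=30)

```text
clock: 5.63
position: [0.5268, -0.026, 0.1042]
ee_rot: [0.0, 0.687, 0.726, 0.0]
contact_force: [-13.1, -1.6, 13.1]
width: 0.0251
gripper_force: 8.8
```

Request:
shift_gripper([
  {},
  {},
  {},
])

```text
clock: 5.88
position: [0.526, -0.026, 0.1042]
ee_rot: [-0.0, 0.687, 0.726, -0.0]
contact_force: [-3.8, -0.7, 6.5]
width: 0.0239
gripper_force: 30.8
```

Request:
shift_gripper([
  {"sx": 0.006},
  {"sx": 0.008},
  {"sx": 0.008},
  {"sx": 0.008},
  {"sx": 0.008},
])

```text
clock: 6.3
position: [0.524, 0.0113, 0.1042]
ee_rot: [0.0, 0.687, 0.726, -0.001]
contact_force: [-3.2, -3.4, 5.5]
width: 0.0236
gripper_force: 30.8
```

Request:
shift_gripper([
  {"sx": 0.008},
  {"sx": 0.006},
  {"sx": 0.003},
  {},
])

```text
clock: 6.63
position: [0.523, 0.0292, 0.1042]
ee_rot: [-0.0, 0.687, 0.726, -0.0]
contact_force: [-3.6, -0.5, 5.9]
width: 0.0236
gripper_force: 30.8
```

Request:
shift_gripper([
  {"sx": 0.003},
  {},
])

```text
clock: 6.8
position: [0.5228, 0.0318, 0.1042]
ee_rot: [0.0, 0.687, 0.726, -0.001]
contact_force: [-3.2, -0.9, 5.5]
width: 0.0236
gripper_force: 30.8
```

Request:
shift_gripper([
  {"sx": 0.002},
  {},
])

```text
clock: 6.97
position: [0.5228, 0.0335, 0.1043]
ee_rot: [0.0, 0.687, 0.726, -0.001]
contact_force: [-3.1, -1.1, 4.7]
width: 0.0232
gripper_force: 30.8
```

Request:
shift_gripper([
  {"sx": 0.002},
  {},
])

```text
clock: 7.13
position: [0.5227, 0.0349, 0.1043]
ee_rot: [0.001, 0.687, 0.727, -0.001]
contact_force: [-3.4, -4.5, 5.8]
width: 0.0235
gripper_force: 30.7
```

The jaw has travelled 61 mm and the force is rising at the stop. I'll release and go up.

Request:
shift_gripper([
  {},
  {},
  {},
  {},
  {},
], finger_gap=0.085)

```text
clock: 7.55
position: [0.5234, 0.0361, 0.1032]
ee_rot: [-0.0, 0.687, 0.726, 0.0]
contact_force: [0.2, -0.1, -0.1]
width: 0.0823
gripper_force: 0.0
```

Request:
shift_gripper([
  {},
  {"sz": -0.02},
  {"sz": -0.04},
  {"sz": -0.04},
  {"sz": -0.04},
])

```text
clock: 7.97
position: [0.5228, 0.0361, 0.2445]
ee_rot: [-0.001, 0.687, 0.726, -0.0]
contact_force: [0.4, -0.4, 0.3]
width: 0.0851
gripper_force: 0.0
```

Request:
shift_gripper([
  {"sx": -0.04},
  {"sx": -0.04},
  {"sx": -0.04},
  {},
  {},
])

```text
clock: 8.38
position: [0.5299, -0.0857, 0.2431]
ee_rot: [-0.0, 0.689, 0.725, -0.0]
contact_force: [-0.5, -0.0, 0.0]
width: 0.0851
gripper_force: 0.0
```

```bash
python3 - <<'E'
from rig import manip, eyes, job
from h import *
import cv2
a=cv2.resize(eyes.get_image("side")["img"][160:360,260:440,::-1],None,fx=3,fy=3,interpolation=cv2.INTER_CUBIC)
cv2.imwrite("pics/s4.png",a)
for j in(.053,.065):print(j,(proj("side",(.5235,-.024-.005+j,.12))-[260,160])*3)
E
```

```text
0.053 [268.67571502 248.01282946]
0.065 [267.33687168 262.75668397]
```

View pics/s4.png

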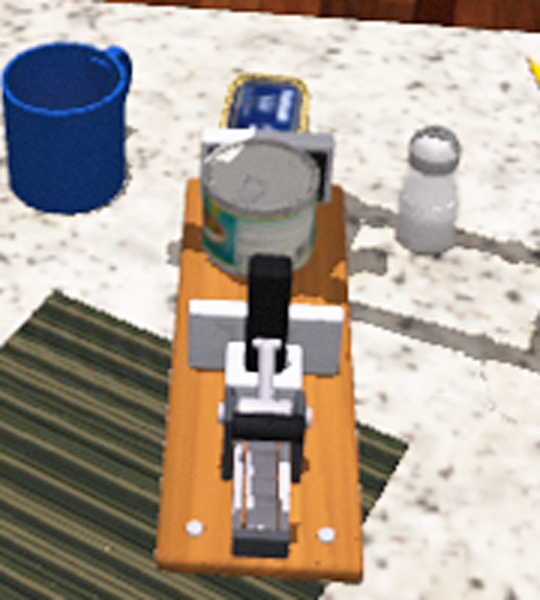

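The grip top is at (269,260), which puts the jaw at about 0.064. The pawl is still flipped at (265,425), the tin stands in place, and the bystanders haven't moved.

```bash
python3 -c "
from rig import manip, eyes, job
print(job.sign_off())"
```

```text
the job is handed in; nothing more can be done
None
```

The job is handed in: the pawl was flipped first, then the jaw was slid to about 64 of its 65 mm travel, with the tin in place and the mug, fish tin and salt shaker not moved; no verdict came back.

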